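# Pry press-fit housings open and lay the covers open side up

### The arm

A 6-joint arm with a two-finger parallel gripper is mounted at the origin on a cart in front of the work surface, level with it; the furniture and walls round the work are solid. World frame = base frame: x ahead of the robot, y to its left, z up, the work surface at z = 0. Lengths are in m, angles in rad, forces in N, time in s.
With the tool pointing down it reaches from about 0.3 to 0.775 m from the base axis. Payload 14.6 kg.
Tool frame: the origin (TCP) lies at the very end of the fingers, on their centre line; the grasp point (between the pads) lies 19 mm behind it; z points along the fingers, y is the line along which they close (so a half turn about z gives the same grasp; the last joint's range is limited). The gripper opens to 94 mm and grips with 3 to 60 N. Pads are 16 mm wide; open, the fingers measure 119 mm over their backs; the gripper's body (75 mm by 177 mm) begins 78 mm behind the grasp point.
Start: joints at [1.192, 0.3, 1.521, -0, 1.321, -0.067], TCP at [0.169, 0.523, 0.205] pointing down, gripper open.
Joint ranges: [-3.03, 3.03], [-0.79, 2.21], [0.23, 2.52], [-1.04, 4.18], [0, 3.07], [-2.55, 2.55]. Speed limits (rad/s): [2.22, 2.22, 2.57, 3.14, 3.14, 3.14].

### API

Orientations are given as [roll, pitch, yaw] about the fixed x, y, z axes, in that order (R = Rz(yaw) Ry(pitch) Rx(roll)).
In Python, from station import ctrl gives the robot as it stands.
- The arm moves only by the tool carry_out, never from a script. Its argument "motion" is text: rows parted by semicolons, each of 7 numbers parted by spaces: the shift along the world's x, y, z in m, then the turn, a rotation vector about the world's x, y, z in degrees, then the closure in counts, from 0 (fully open) to 255 (shut). In form: dx dy dz wx wy wz hand; .... A call has 1 to 20 rows; each row shifts and turns the commanded pose from where the row before left it; what a row does not reach is not made up. A row lasts 1/12 s, in which the tool goes at most 41.7 mm and 7.16 degrees, less where a joint would pass 70% of its speed; a pose out of reach is approached as far as the arm can. A call is refused whole if a number of a shift passes 0.0417 or a number of a turn 7.16, either way. A call with a gripper value outside its range is refused whole. The fingers move at their own pace and stop on an object; "grip_force" is the grip in N (left out, the last holds). Time passes only in rows, so rows that do not move let the fingers close. It gives the time, the measured TCP pose, the force, the opening and the grip force at its end, in the units of the state.
- ctrl.get_obs(): the state, without advancing time (a new reading comes with each control period).
- ctrl.camera(name): name is "scene" or "side" or "wrist"; returns a dict with "pixels" (480x640x3 uint8, red, green, blue), "range_z" (480x640 float32, m along the optical axis (not along the pixel's ray), 0 where there is no reading), "K" (3x3 intrinsics, pixels), "position" and "attitude" of the camera in the world. Camera axes: x right, y up, looking along -z (the intrinsics and any distortion apply to the point x, -y, -z); pixel columns grow to the right and rows downward; lengths in m; the calibration is good to about 2 mm. A picture is of the moment at which its call begins.
- ctrl.hand_in(): hands the job in; it is judged then, once.
The state is a dict: "time_s": time; "qpos": joint angles; "joint_vel": joint speeds; "tau": joint torques, N m; "ee_pos": TCP position; "eef_rot": TCP orientation; "force": force on the tool from outside, world axes, zero at the start; "moment": the same for the moment, N m; "grip_width": finger opening in m; "grip_force": force on a finger pad.
Only numpy, scipy, OpenCV 4.12 (cv2) and the standard library are available. Lean on these libraries where they do the work, as an engineer would, in place of code of your own. Each camera call takes 0.05 s, during which the arm holds its last target. There are 200 camera calls.

### The job

Open every closed instrument housing on the bench: work the wedge into the pry slots at the two ends of the cover, a little at a time from alternating ends, so that the cover comes up evenly, with neither end more than 8 mm above the other while the catches still hold it, and keep the gripper off the cover until both its ends have been wedged clear of the catches. Then lay each freed cover upside down, open side up, flat on the dark rubber mat, and leave the wedge lying on its flat underside on the bench, not on the mat. Do not disturb the beaker and the flask.

Things in the scene. Friction and masses are not known exactly. Their poses are not given: they have to be found in the camera images.
- base_a: Left housing base, aluminium, fixed. Origin on the bench under its middle, y along its length, z up. Body 64 (x) by 150 (y) on a 76 by 156 foot plate; flat top (deck) 40 mm above the bench. The cover, if any, sits on the deck round two rails (x = +-18 to +-23, y = +-53.5, 20 tall). Without a cover the housing is already open and needs nothing.
- channel_a (a point): Middle of the deck of base_a (40 mm up), axes of the base. Here runs a channel 36 mm wide, open all along y between the rails. Each rail has two sprung catches facing outward at y = +-35, 8 mm above the deck; they grip a cover's side walls and hold it by friction, some 10 to 15 N an end, at whatever height the wedge left it; raising one end lowers the other by about a third as much.
- slot_a_left (a point): Pry slot at the left end (base y = +60), at deck height, in the plane of the closed cover's end face; axes of the base. The slot is 52 wide and 5 mm tall above the deck; 15 mm of bare deck lies before it. A wedge sliding inward on the deck (along -y) raises this end once it is more than 5 mm thick here.
- slot_a_right (a point): Pry slot at the right end (base y = -60), at deck height, in the plane of the closed cover's end face; axes of the base. The slot is 52 wide and 5 mm tall above the deck; 15 mm of bare deck lies before it. A wedge sliding inward on the deck (along +y) raises this end once it is more than 5 mm thick here.
- cover_a_mid (a point): Centre (half-way up) of the cover of base_a; None if there is none. Grey inverted box 60 (x) by 120 (y) by 34 mm, walls 4 mm, open below, 0.16 kg; z out of its closed top, y along it. Closed: 57 mm above the bench. An end is clear once risen about 9 mm; with both clear the cover rests loose on the catches, 10 to 13 mm up, and lifts straight off over the rails.
- base_b: Right housing base, aluminium, fixed. Origin on the bench under its middle, y along its length, z up. Body 64 (x) by 150 (y) on a 76 by 156 foot plate; flat top (deck) 40 mm above the bench. The cover, if any, sits on the deck round two rails (x = +-18 to +-23, y = +-53.5, 20 tall). Without a cover the housing is already open and needs nothing.
- channel_b (a point): Middle of the deck of base_b (40 mm up), axes of the base. Here runs a channel 36 mm wide, open all along y between the rails. Each rail has two sprung catches facing outward at y = +-35, 8 mm above the deck; they grip a cover's side walls and hold it by friction, some 10 to 15 N an end, at whatever height the wedge left it; raising one end lowers the other by about a third as much.
- slot_b_left (a point): Pry slot at the left end (base y = +60), at deck height, in the plane of the closed cover's end face; axes of the base. The slot is 52 wide and 5 mm tall above the deck; 15 mm of bare deck lies before it. A wedge sliding inward on the deck (along -y) raises this end once it is more than 5 mm thick here.
- slot_b_right (a point): Pry slot at the right end (base y = -60), at deck height, in the plane of the closed cover's end face; axes of the base. The slot is 52 wide and 5 mm tall above the deck; 15 mm of bare deck lies before it. A wedge sliding inward on the deck (along +y) raises this end once it is more than 5 mm thick here.
- cover_b_mid (a point): Centre (half-way up) of the cover of base_b; None if there is none. Grey inverted box 60 (x) by 120 (y) by 34 mm, walls 4 mm, open below, 0.16 kg; z out of its closed top, y along it. Closed: 57 mm above the bench. An end is clear once risen about 9 mm; with both clear the cover rests loose on the catches, 10 to 13 mm up, and lifts straight off over the rails.
- wedge_grip (a point): Pry wedge, 180 mm long, 0.14 kg, lying flat on the bench. The point is the middle of its black handle (90 long, 22 wide, 26 tall), 13 mm above its flat underside; x to the tip, z up. Smooth steel blade 24 wide, flush with the underside, tip 135 mm ahead of this point: 2 mm thick at the tip, rising evenly to 16 mm at 60 mm behind it, then 16 mm up to the handle.
- mat: Dark rubber mat fixed on the bench, 160 (x) by 280 (y) by 4 mm; origin on the bench under its middle.
- beaker: Bystander: glass beaker, 54 mm wide, 70 tall; origin at its underside.
- flask: Bystander: glass conical flask, 64 mm wide, 105 tall; origin at its underside.

How it is judged:
By the outcome, as a careful person would: the job done as asked, in the order asked, and still so for the second after the job is handed in, with the robot touching nothing.
Of cover_a, cover_b only 1 to 2 are there at a start; the rules pass over those that are not, and their reading is None.
At some moment in a run one of wedge may be knocked a few centimetres aside while the robot is not near it.
Once in a run the grip may slacken for a moment while it holds something.
It also fails if it takes over 210 s, if anything falls off the work surface, if the arm or the gripper's body presses on something with over 40 N, if the wrist force passes 120 N, or if a joint passes its speed limit or range.

## Working session

There is one attempt and no reset: what is moved stays moved. The work goes in short steps, Python scripts to look and compute and a tool call to move; the robot and the scene stay as the last step left them, time stands still between calls to the robot, and variables do not carry over. Pictures are saved under pics/ and viewed, at most 14 in all, crops included, and the job is handed in when it is done.

Besides the shell and the picture viewer there is one more tool, called after ">>>" by a JSON object that holds its "fn" and its "kwargs". carry_out: Moves the arm, as the interface text tells. Its arguments: {"type":"object","properties":{"motion":{"type":"string"},"grip_force":{"type":"number"}},"required":["motion"]}

```bash
ls; mkdir -p pics
cat > h.py <<'E'
import numpy as np, cv2
from station import ctrl
def cam(n):
    c=ctrl.camera(n); return c
def rot(c):
    a=np.array(c["attitude"],float)
    if a.shape==(3,3): return a
    from scipy.spatial.transform import Rotation as R
    return R.from_euler('xyz',a).as_matrix() if a.size==3 else R.from_quat(a).as_matrix()
def cloud(c):
    z=c["range_z"]; K=np.array(c["K"]); v,u=np.mgrid[:480,:640]
    p=np.stack([(u-K[0,2])/K[0,0]*z,-(v-K[1,2])/K[1,1]*z,-z],-1)
    P=p@rot(c).T+np.array(c["position"]); P[z==0]=np.nan
    return P
def save(c,f): cv2.imwrite("pics/"+f,c["pixels"][...,::-1])
E
python3 - <<'E'
from h import *
for n in("scene","side","wrist"):
    c=cam(n); save(c,n+"0.png"); np.savez(n+"0.npz",**{k:np.array(v) for k,v in c.items()})
    print(n,c["position"],c["attitude"],c["K"],[k for k in c])
print(ctrl.get_obs())
E
```

```text
pics
scene [0.21568054 0.58136672 0.73825802] [ 8.17528771e-01 -3.63801708e-04 -2.60508221e+00] [[502.69395151   0.         316.62350466]
 [  0.         502.69395151 241.22037711]
 [  0.           0.           1.        ]] ['pixels', 'range_z', 'K', 'position', 'attitude']
side [ 1.04887398 -0.84476796  0.62386174] [ 1.03699698 -0.00199176  0.52932949] [[531.85842602   0.         326.24345917]
 [  0.         531.85842602 247.21049679]
 [  0.           0.           1.        ]] ['pixels', 'range_z', 'K', 'position', 'attitude']
wrist [0.09589488 0.54680242 0.38315714] [-2.69060726e-01  1.17515361e-03  1.25918734e+00] [[367.49466103   0.         319.50116719]
 [  0.         367.49466103 236.77748699]
 [  0.           0.           1.        ]] ['pixels', 'range_z', 'K', 'position', 'attitude']
{'time_s': 0.15, 'qpos': array([ 1.19242858e+00,  3.00314844e-01,  1.52141643e+00, -1.07216950e-05,
        1.32071500e+00, -6.65956862e-02]), 'joint_vel': array([ 0.00103455, -0.00025945, -0.00165877, -0.00070695,  0.00106078,
        0.00051741]), 'tau': array([ 7.16906470e-04, -5.31954861e+01, -3.52821994e+01,  7.07975426e-02,
        2.36494892e-02, -1.01301951e-04]), 'ee_pos': array([0.16864095, 0.52330208, 0.2050417 ]), 'eef_rot': array([-3.14074024e+00, -4.64424269e-05,  2.82982323e+00]), 'force': array([-0.82810798, -0.93336157,  0.09875966]), 'moment': array([-0.04328272,  0.01449051,  0.02697081]), 'grip_force': 0.0, 'grip_width': 0.09366525383135858}
```

View pics/scene0.png

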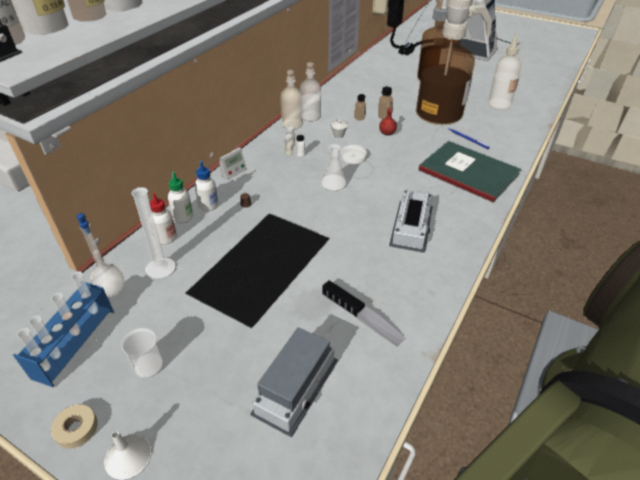

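View pics/side0.png

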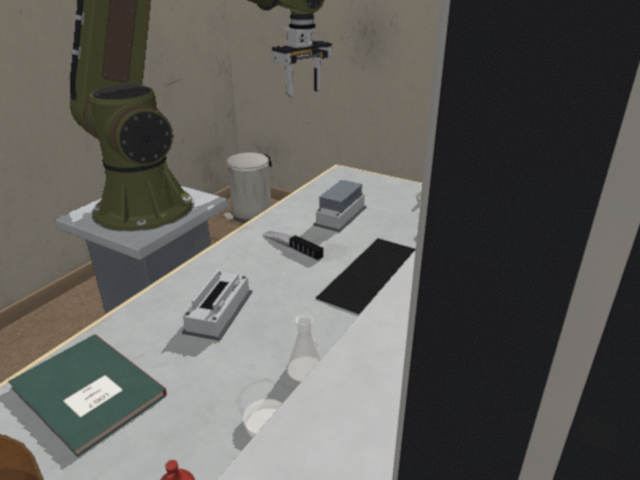

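The scene view shows the covered housing (base_a) at about (293,375) and the open base_b at (412,220). The wedge's handle is at (345,298) and its tip near (400,340). The mat is at (258,268), the beaker at (143,352) and the flask at (333,170). The side view agrees, so there is only one cover to remove.

```bash
cat >> h.py <<'E'
def rect(pts):
    (x,y),(w,h),a=cv2.minAreaRect(np.float32(pts*1000)); b=cv2.boxPoints(((x,y),(w,h),a))
    e=[b[1]-b[0],b[2]-b[1]]; L=max(e,key=np.linalg.norm)
    return np.round([x/1000,y/1000],4),np.round(sorted([w,h]),1),round(np.degrees(np.arctan2(L[1],L[0])),2)
def comp(m,seed):
    n,l=cv2.connectedComponents(m.astype(np.uint8),connectivity=4)
    ids=l[seed[1]-12:seed[1]+13,seed[0]-12:seed[0]+13]; ids=ids[ids>0]
    return l==np.bincount(ids).argmax()
E
python3 - <<'E'
from h import *
for n,seeds in(("scene",dict(cov=(296,362),wh=(345,299),wb=(380,322),mat=(258,268),bk=(143,352),fl=(333,175))),("side",dict(cov=(340,195),wh=(307,247),wb=(280,239),fl=(303,350)))):
    c=np.load(n+"0.npz"); P=cloud(c); Z=P[...,2]; g=c["pixels"].max(-1).astype(int)
    print(n, "bench z",np.nanmedian(Z[(abs(Z)<.02)]))
    for k,s in seeds.items():
        near=np.hypot(*(P[...,:2]-P[s[1],s[0],:2]).transpose(2,0,1))
        if k=='cov': m=(Z>.064)&(near<.12)
        elif k=='mat': m=(g<40)&(Z<.02)
        elif k=='wh': m=(Z>.018)&(near<.08)
        elif k=='wb': m=(Z>.004)&(near<.15)
        else: m=(Z>.006)&(near<.08)
        try: m=comp(m,s)
        except Exception as e: print(k,e); continue
        p=P[m]; print(k,m.sum(),rect(p[:,:2]),"z",np.round(np.percentile(p[:,2],[5,50,95]),4), "P",P[s[1],s[0]])
E
```

```text
scene bench z -0.000878185562336653
cov 2793 (array([0.469 , 0.2223]), array([ 60.9, 122.2]), np.float32(-88.18)) z [0.0695 0.0727 0.0747] P [0.46591617 0.22213531 0.07426923]
wh 497 (array([0.488 , 0.0271]), array([23.6, 89.3]), np.float32(-11.14)) z [0.0197 0.0245 0.0267] P [0.47974014 0.03411844 0.02409611]
wb 1234 (array([0.4505, 0.034 ]), array([ 26.4, 165.6]), np.float32(-11.9)) z [0.0054 0.0154 0.0261] P [0.40440875 0.03976315 0.01150396]
mat 7412 (array([0.6795, 0.0229]), array([157.9, 277.7]), np.float32(89.46)) z [0.0009 0.003  0.0053] P [0.6773608  0.03640699 0.00348308]
bk 1442 (array([0.7056, 0.3165]), array([52.9, 53.8]), np.float32(5.45)) z [0.0118 0.0437 0.0685] P [0.72724614 0.30414818 0.00864354]
fl 706 (array([ 0.6816, -0.2859]), array([44.3, 59.6]), np.float32(50.03)) z [0.0089 0.0415 0.102 ] P [ 0.6785824  -0.27302069  0.04173786]
side bench z -0.00018858361750329067
cov 624 (array([0.4696, 0.2202]), array([ 62.9, 127.6]), np.float32(-88.02)) z [0.0656 0.0731 0.0752] P [0.48335277 0.19038011 0.07468458]
wh 271 (array([0.4894, 0.024 ]), array([26.4, 90.1]), np.float32(-10.78)) z [0.0192 0.0249 0.027 ] P [0.50014629 0.01104218 0.02396665]
wb 647 (array([0.4502, 0.0318]), array([ 28.3, 174.2]), np.float32(-11.13)) z [0.0053 0.0158 0.0263] P [0.41377301 0.03003895 0.01003203]
fl 1346 (array([ 0.6926, -0.3019]), array([44.9, 56.9]), np.float32(52.42)) z [0.0122 0.0485 0.1019] P [ 0.69431728 -0.30924785  0.05598846]
```

>>> {"fn": "carry_out", "kwargs": {"motion": "0.02 -0.031 0 0 0 0.42 0;0.02 -0.031 0 0 0 0.42 0;0.02 -0.031 0 0 0 0.42 0;0.02 -0.031 0 0 0 0.42 0;0.02 -0.031 0 0 0 0.42 0;0.02 -0.031 0 0 0 0.42 0;0.02 -0.031 0 0 0 0.42 0;0.02 -0.031 0 0 0 0.42 0;0.02 -0.031 0 0 0 0.42 0;0.02 -0.031 0 0 0 0.42 0;0.02 -0.031 0 0 0 0.42 0;0.02 -0.031 0 0 0 0.42 0;0.02 -0.031 0 0 0 0.42 0;0.02 -0.031 0 0 0 0.42 0;0.02 -0.031 0 0 0 0.42 0;0.02 -0.032 0 0 0 0.3 0;0 0 -0.02 0 0 0 0;0 0 -0.02 0 0 0 0;0 0 0 0 0 0 0;0 0 0 0 0 0 0"}}

```text
time_s: 1.82
ee_pos: [0.4883, 0.0265, 0.1652]
eef_rot: [-3.141, -0.002, 2.945]
force: [-0.4, 1.6, 0.9]
grip_width: 0.0941
grip_force: 0.0
```

Run:
```python
from h import *
c=cam("wrist"); save(c,"w1.png"); P=cloud(c); Z=P[...,2]
near=np.hypot(P[...,0]-.4888,P[...,1]-.0255)
m=(Z>.018)&(Z<.04)&(near<.07); print("handle",rect(P[m][:,:2]),np.nanmedian(Z[m]),m.sum())
s=ctrl.get_obs(); print(s["ee_pos"],np.degrees(s["eef_rot"]),np.degrees(s["qpos"]),"bench",np.nanmedian(Z[abs(Z)<.006]))
```

```text
handle (array([0.4883, 0.0254]), array([22.4, 88.8]), np.float32(-10.82)) 0.02463289793037593 2361
[0.48882481 0.0266635  0.16618387] [1.79998128e+02 8.50316542e-03 1.68752234e+02] [-1.16559351e+00  1.16497402e+01  9.95337037e+01  3.80592115e-04
  6.88078565e+01 -7.99179651e+01] bench -0.0013315131350800646
```

View pics/w1.png

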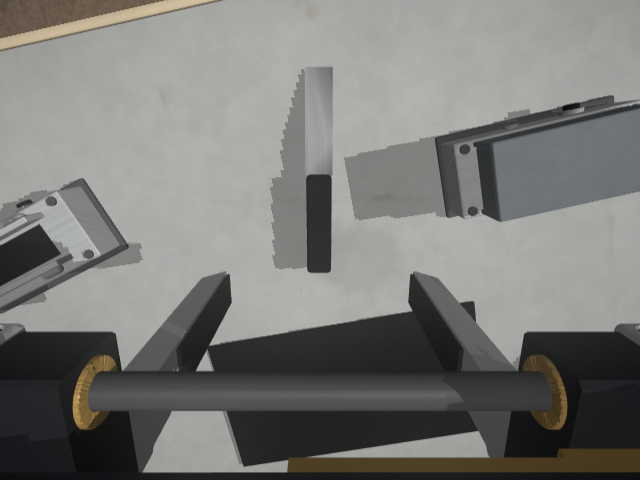

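The wrist view has the wedge handle centred at (319,223) between the fingers and the blade pointing up the image. Base_a's slot end is at right (465,180) and base_b is at left.

>>> {"fn": "carry_out", "kwargs": {"motion": "0 -0.001 -0.035 0 0 0 0;0 0 -0.035 0 0 0 0;0 0 -0.035 0 0 0 0;0 0 -0.035 0 0 0 0;0 0 -0.012 0 0 0 0;0 0 -0.008 0 0 0 0;0 0 0 0 0 0 0;0 0 0 0 0 0 255;0 0 0 0 0 0 255;0 0 0 0 0 0 255;0 0 0 0 0 0 255;0 0 0 0 0 0 255;0 0 0 0 0 0 255;0 0 0 0 0 0 255;0 0 0 0 0 0 255;0 0 0 0 0 0 255", "grip_force": 50}}

```text
time_s: 3.2
ee_pos: [0.4887, 0.0255, 0.0054]
eef_rot: [-3.142, -0.0, 2.945]
force: [-0.4, 0.2, 1.0]
grip_width: 0.0374
grip_force: 0.0
```

>>> {"fn": "carry_out", "kwargs": {"motion": "0 0 0 0 0 0 255;0 0 0 0 0 0 255;0 0 0 0 0 0 255;0 0 0 0 0 0 255;0 0 0 0 0 0 255;0 0 0.02 0 0 0 255;0 0 0.03 0 0 0 255;0 0 0.03 0 0 0 255;-0.0012 -0.003 0.02 0 0 -7 255;-0.0012 -0.003 0 0 0 -7 255;-0.0012 -0.003 0 0 0 -7 255;-0.0012 -0.003 0 0 0 -7 255;-0.0012 -0.003 0 0 0 -7 255;-0.0012 -0.003 0 0 0 -7 255;-0.0012 -0.003 0 0 0 -7 255;-0.0012 -0.003 0 0 0 -7 255;-0.0012 -0.003 0 0 0 -7 255;-0.0012 -0.003 0 0 0 -7 255;0 0 0 0 0 -6.8 255;0 0 0 0 0 0 255"}}

```text
time_s: 4.87
ee_pos: [0.4766, -0.0047, 0.1053]
eef_rot: [-3.141, -0.0, 1.599]
force: [0.2, -0.4, -2.1]
grip_width: 0.0217
grip_force: 50.0
```

```bash
cat >> h.py <<'E'
def wedge(P,zc):  # grasped wedge: points between tip & handle
    pass
E
python3 - <<'E'
from h import *
c=cam("wrist"); save(c,"w2.png"); P=cloud(c); Z=P[...,2]
s=ctrl.get_obs(); e=s["ee_pos"]; print(e,np.degrees(s["eef_rot"]),np.degrees(s["qpos"]),s["grip_width"],s["grip_force"])
m=(P[...,1]>e[1]-.06)&(P[...,1]<e[1]+.16)&(abs(P[...,0]-e[0])<.03)&(Z>.095)&(Z<.14)
p=P[m]; print("wedge",rect(p[:,:2]),p[:,1].min(),p[:,1].max())
for y in np.arange(0.0,.16,.02): 
    q=p[abs(p[:,1]-e[1]-y)<.004]; print(round(y,2),len(q),np.round(np.median(q,0),4) if len(q) else '')
m=(Z>.066)&(Z<.085)&(P[...,1]>.15); print("cover",m.sum(),rect(P[m][:,:2]),np.nanmedian(Z[m]))
y=P[m]; print('edge y',np.percentile(y[:,1],1))
for a in(.39,.40,.41,.42):pass
d=(Z>.035)&(Z<.045)&(abs(P[...,1]-.153)<.006)&(abs(P[...,0]-.47)<.03); print("deck",np.nanmedian(Z[d]),d.sum())
E
```

```text
[ 0.47658766 -0.00457121  0.1053429 ] [-1.79982177e+02 -1.93782114e-04  9.20362880e+01] [-4.95262911e+00  1.44643789e+01  1.05038600e+02 -2.27036111e-03
  6.05147356e+01 -6.98779934e+00] 0.02192252452282047 49.99993085861206
wedge (array([0.4761, 0.044 ]), array([ 45.7, 171.8]), np.float32(-88.38)) -0.04211319220644709 0.13010195537220412
0.0 776 [ 0.4777 -0.0046  0.1247]
0.02 784 [0.4768 0.0154 0.1247]
0.04 885 [0.4762 0.0356 0.1245]
0.06 943 [0.4756 0.0555 0.1148]
0.08 1003 [0.4751 0.0754 0.1136]
0.1 1022 [0.4748 0.0954 0.1089]
0.12 1045 [0.4738 0.1154 0.1042]
0.14 0 
cover 0 (array([0., 0.]), array([0., 0.]), np.float32(0.0)) nan
  return np.nanmean(a, axis, out=out, keepdims=keepdims)
Traceback (most recent call last):
IndexError: index -1 is out of bounds for axis 0 with size 0
```

View pics/w2.png

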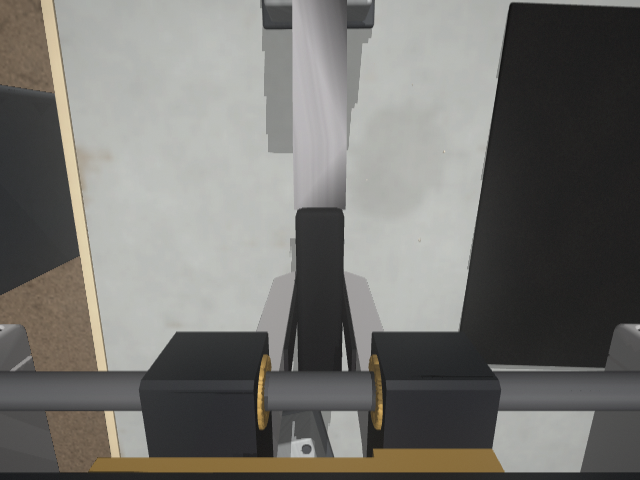

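The wrist view shows the wedge held straight and level, with its blade pointing at the base_a slot at the top centre (320,15).

>>> {"fn": "carry_out", "kwargs": {"motion": "0 0 -0.03 0 0 0 255;0 0 -0.022 0 0 0 255;-0.0003 0.01 0 0 0 0 255;-0.0003 0.009 0 0 0 0 255;0 0 -0.004 0 0 0 255;0 0 -0.003 0 0 0 255;0 0 0 0 0 0 255;-0.0002 0.006 0 0 0 0 255;-0.0002 0.006 0 0 0 0 255;-0.0002 0.005 0 0 0 0 255;-0.0002 0.005 0 0 0 0 255;0 0 0 0 0 0 255;0 0 0 0 0 0 255"}}

```text
time_s: 6.0
ee_pos: [0.4753, 0.0368, 0.0464]
eef_rot: [-3.141, 0.0, 1.605]
force: [-0.6, -0.3, -3.4]
grip_width: 0.0214
grip_force: 50.0
```

```bash
cat >> h.py <<'E'
def covfit(v=True):
    c=cam("scene"); P=cloud(c); Z=P[...,2]; x=P[...,0]-.469; y=P[...,1]-.2215
    u=-.033*x+.9995*y*1.0; w=x+.033*y
    m=(Z>.06)&(Z<.1)&(abs(w)<.026)&(abs(u)<.054)
    # reject non-top (side walls): robust plane
    U,W,H=u[m],w[m],Z[m]
    A=np.c_[np.ones_like(U),U,W]; k=np.ones(len(U),bool)
    for _ in range(6):
        a=np.linalg.lstsq(A[k],H[k],rcond=None)[0]; r=H-A@a; k=abs(r)<.003
    print("cover top rise mm: left %.1f right %.1f  n %d tiltx %.3f"%((a[0]+.06*a[1]-.0734)*1e3,(a[0]-.06*a[1]-.0734)*1e3,k.sum(),a[2]))
    s=ctrl.get_obs(); print(np.round(s["time_s"],2),np.round(s["ee_pos"],4),np.round(np.degrees(s["eef_rot"]),1),"F",np.round(s["force"],1),"q",np.round(np.degrees(s["qpos"]),1),s["grip_width"])
    return c,P
E
python3 -c "
from h import *
c,P=covfit(); save(c,'s1.png'); cv2.imwrite('pics/s1c.png',cv2.resize(c['pixels'][300:460,220:420,::-1],None,fx=3,fy=3))"
```

```text
cover top rise mm: left -0.6 right -0.5  n 2007 tiltx -0.001
6.05 [0.4753 0.0366 0.0465] [-180.    0.   92.] F [ 0.7  0.8 -3. ] q [ -0.   19.8 107.4  -0.   52.8  -2. ] 0.021338513349666483
```

View pics/s1c.png

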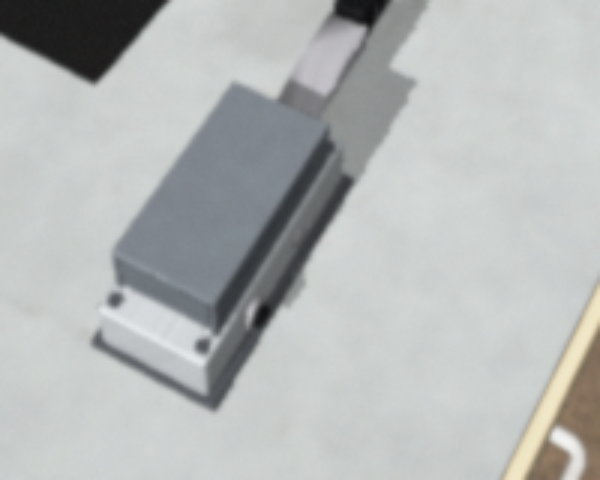

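The crop shows the blade entering the right slot centrally at about (300,95), with the cover still seated.

>>> {"fn": "carry_out", "kwargs": {"motion": "-0.0001 0.003 0 0 0 0 255;-0.0001 0.003 0 0 0 0 255;-0.0001 0.003 0 0 0 0 255;-0.0001 0.003 0 0 0 0 255;-0.0001 0.003 0 0 0 0 255;-0.0001 0.003 0 0 0 0 255;0 0 0 0 0 0 255;0 0 0 0 0 0 255"}}

```text
time_s: 6.72
ee_pos: [0.4746, 0.0545, 0.0463]
eef_rot: [-3.141, 0.0, 1.605]
force: [0.0, -2.6, -4.9]
grip_width: 0.0214
grip_force: 50.0
```

```bash
sed -i 's/\.0734/.0729/g' h.py; python3 -c "
from h import *
covfit()"
```

```text
cover top rise mm: left -0.3 right 3.3  n 2057 tiltx -0.001
6.77 [0.4746 0.0545 0.0463] [-180.     0.    91.9] F [ 0.1 -1.6 -5. ] q [  2.2  19.9 107.3  -0.   52.8   0.2] 0.021886766792045948
```

>>> {"fn": "carry_out", "kwargs": {"motion": "-0.0001 0.002 0 0 0 0 255;-0.0001 0.002 0 0 0 0 255;0 0.0015 0 0 0 0 255;0 0 0 0 0 0 255;0 0 0 0 0 0 255"}}

```text
time_s: 7.18
ee_pos: [0.4745, 0.0599, 0.0464]
eef_rot: [-3.141, 0.0, 1.605]
force: [0.3, -3.6, -4.1]
grip_width: 0.0217
grip_force: 50.0
```

```bash
python3 -c "
from h import *
covfit()"
```

```text
cover top rise mm: left -0.3 right 4.7  n 2067 tiltx -0.002
7.23 [0.4745 0.0599 0.0464] [-180.     0.    91.9] F [-0.1 -2.8 -4.5] q [  2.8  20.  107.2  -0.   52.9   0.9] 0.021758000358871005
```

>>> {"fn": "carry_out", "kwargs": {"motion": "0.0004 -0.012 0 0 0 0 255;0.0008 -0.025 0 0 0 0 255;0.001 -0.03 0 0 0 0 255;0 -0.01 0.02 0 0 0 255;0 0 0.03 0 0 0 255;0 0 0.015 0 0 0 255;-0.0006 0.0185 0 0 0 7.04 255;-0.0006 0.0185 0 0 0 7.04 255;-0.0006 0.0185 0 0 0 7.04 255;-0.0006 0.0185 0 0 0 7.04 255;-0.0006 0.0185 0 0 0 7.04 255;-0.0006 0.0185 0 0 0 7.04 255;-0.0006 0.0185 0 0 0 7.04 255;-0.0006 0.0185 0 0 0 7.04 255;-0.0006 0.0185 0 0 0 7.04 255;-0.0006 0.0185 0 0 0 7.04 255;-0.0006 0.0185 0 0 0 7.04 255;-0.0006 0.0185 0 0 0 7.04 255;0 0 0 0 0 0 255;0 0 0 0 0 0 255"}}

```text
time_s: 8.9
ee_pos: [0.4694, 0.2056, 0.1115]
eef_rot: [3.141, 0.0, 3.078]
force: [0.9, -0.3, -1.5]
grip_width: 0.0212
grip_force: 50.0
```

>>> {"fn": "carry_out", "kwargs": {"motion": "-0.0006 0.0185 0 0 0 7.04 255;-0.0006 0.0185 0 0 0 7.04 255;-0.0006 0.0185 0 0 0 7.04 255;-0.0006 0.0185 0 0 0 7.04 255;-0.0006 0.0185 0 0 0 7.04 255;-0.0006 0.0185 0 0 0 7.04 255;-0.0006 0.0185 0 0 0 7.04 255;-0.0006 0.0185 0 0 0 7.04 255;-0.0006 0.0185 0 0 0 7.04 255;-0.0006 0.0185 0 0 0 7.04 255;-0.0006 0.0185 0 0 0 7.04 255;-0.0006 0.0185 0 0 0 7.04 255;-0.0006 0.0185 0 0 0 7.04 255;0 0 0 0 0 0 255;0 0 0 0 0 0 255"}}

```text
time_s: 10.15
ee_pos: [0.4619, 0.445, 0.1111]
eef_rot: [3.141, -0.0, -1.611]
force: [0.3, -0.8, -1.3]
grip_width: 0.0219
grip_force: 50.0
```

Run:
```python
from h import *
c,P=covfit(); save(c,'s2.png')
s=ctrl.get_obs(); e=s["ee_pos"]
c=cam("wrist"); P=cloud(c); Z=P[...,2]
m=(abs(P[...,0]-e[0])<.035)&(P[...,1]<e[1])&(P[...,1]>e[1]-.2)&(Z>.09)&(Z<.16)
p=P[m]; d=e[1]-p[:,1]
for y in (.03,.08,.1,.12,.13,.14):
    q=p[abs(d-y)<.004]; print(y,len(q),np.round(np.median(q,0),4) if len(q) else '')
```

```text
cover top rise mm: left -0.1 right 4.3  n 261 tiltx -0.001
10.2 [0.462  0.4445 0.1112] [180.   -0.  -92.4] F [ 0.4 -0.5 -0.9] q [  40.6   33.5   76.7    0.    69.8 -137. ] 0.021856629521011507
0.03 814 [0.4618 0.4145 0.1304]
0.08 1000 [0.4595 0.3645 0.1193]
0.1 1020 [0.4589 0.3445 0.1146]
0.12 1022 [0.4579 0.3245 0.1098]
0.13 1037 [0.4574 0.3145 0.1075]
0.14 0
```

>>> {"fn": "carry_out", "kwargs": {"motion": "0.004 0 -0.03 0 0 0 255;0.004 0 -0.03 0 0 0 255;0.0003 -0.008 0 0 0 0 255;0.0003 -0.008 0 0 0 0 255;0 0 -0.0028 0 0 0 255;0 0 -0.002 0 0 0 255;0 0 0 0 0 0 255;0.0002 -0.005 0 0 0 0 255;0.0002 -0.005 0 0 0 0 255;0.0002 -0.005 0 0 0 0 255;0.0002 -0.005 0 0 0 0 255;0.0002 -0.005 0 0 0 0 255;0.0002 -0.005 0 0 0 0 255;0.0001 -0.003 0 0 0 0 255;0 0 0 0 0 0 255;0 0 0 0 0 0 255"}}

```text
time_s: 11.58
ee_pos: [0.4716, 0.3961, 0.0465]
eef_rot: [3.141, -0.0, -1.607]
force: [1.1, -0.5, -3.1]
grip_width: 0.0219
grip_force: 50.0
```

Run:
```python
from h import *
c,P=covfit(); cv2.imwrite('pics/s2c.png',cv2.resize(c['pixels'][280:480,200:440,::-1],None,fx=3,fy=3))
```

```text
cover top rise mm: left 1.4 right 3.4  n 178 tiltx -0.009
11.63 [0.4716 0.3961 0.0465] [180.   -0.  -92.1] F [ 0.1 -1.1 -3.6] q [  36.6   34.9   84.    -0.    61.2 -141.3] 0.021675530298924446
```

View pics/s2c.png

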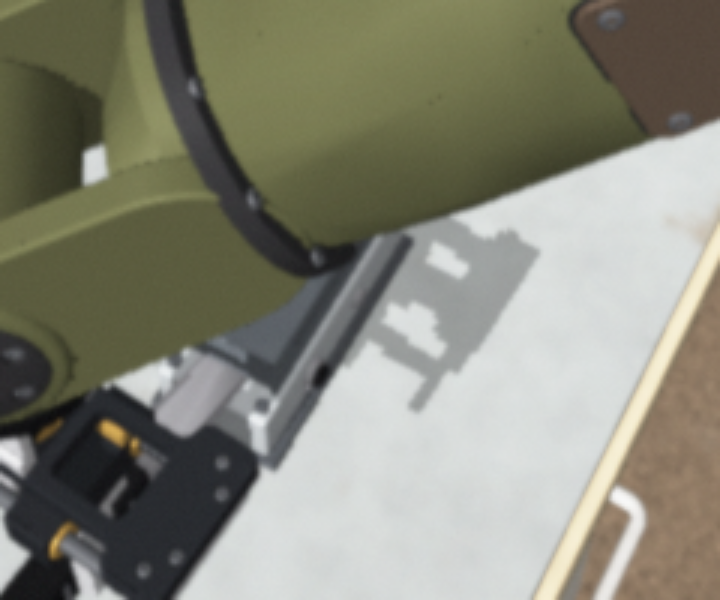

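The arm hides most of the cover, but the blade is in the left slot at about (200,390). I'll use the side camera for height at this end.

>>> {"fn": "carry_out", "kwargs": {"motion": "0.0001 -0.003 0 0 0 0 255;0.0001 -0.003 0 0 0 0 255;0.0001 -0.003 0 0 0 0 255;0.0001 -0.003 0 0 0 0 255;0.0001 -0.003 0 0 0 0 255;0.0001 -0.003 0 0 0 0 255;0.0001 -0.003 0 0 0 0 255;0 0 0 0 0 0 255;0 0 0 0 0 0 255"}}

```text
time_s: 12.38
ee_pos: [0.4723, 0.3754, 0.0465]
eef_rot: [3.141, -0.0, -1.607]
force: [-0.3, 1.1, -3.9]
grip_width: 0.0218
grip_force: 50.0
```

```bash
sed -i 's/def covfit(v=True):/def covfit(n="scene"):/; s/c=cam("scene"); P=cloud(c); Z=P/c=cam(n) if isinstance(n,str) else n; P=cloud(c); Z=P/' h.py
python3 - <<'E'
from h import *
print("ref side"); covfit(np.load("side0.npz")); print("now"); covfit("side"); covfit()
E
```

```text
ref side
cover top rise mm: left 0.5 right 0.5  n 376 tiltx -0.001
12.38 [0.4723 0.3754 0.0465] [180.   -0.  -92.1] F [-0.3  1.1 -3.9] q [  35.    33.5   86.3   -0.    60.2 -142.9] 0.021800844085957338
now
cover top rise mm: left 7.1 right 3.0  n 404 tiltx 0.005
12.43 [0.4723 0.3754 0.0465] [180.   -0.  -92.1] F [ 1.4  0.7 -3.4] q [  35.    33.5   86.3   -0.    60.2 -142.9] 0.021356074583817334
cover top rise mm: left 6.8 right 1.9  n 515 tiltx 0.013
12.48 [0.4723 0.3754 0.0465] [180.   -0.  -92.1] F [-0.3  1.3 -4.2] q [  35.    33.5   86.3   -0.    60.2 -142.9] 0.021380424907568956
```

>>> {"fn": "carry_out", "kwargs": {"motion": "-0.0004 0.012 0 0 0 0 255;-0.0008 0.025 0 0 0 0 255;-0.001 0.03 0 0 0 0 255;0 0.01 0.02 0 0 0 255;0 0 0.03 0 0 0 255;0 0 0.015 0 0 0 255;0.0002 -0.018 0 0 0 -7.04 255;0.0002 -0.018 0 0 0 -7.04 255;0.0002 -0.018 0 0 0 -7.04 255;0.0002 -0.018 0 0 0 -7.04 255;0.0002 -0.018 0 0 0 -7.04 255;0.0002 -0.018 0 0 0 -7.04 255;0.0002 -0.018 0 0 0 -7.04 255;0.0002 -0.018 0 0 0 -7.04 255;0.0002 -0.018 0 0 0 -7.04 255;0.0002 -0.018 0 0 0 -7.04 255;0.0002 -0.018 0 0 0 -7.04 255;0.0002 -0.018 0 0 0 -7.04 255;0.0002 -0.018 0 0 0 -7.04 255;0 0 0 0 0 0 255"}}

```text
time_s: 14.15
ee_pos: [0.4731, 0.2169, 0.112]
eef_rot: [-3.141, 0.0, 3.071]
force: [0.0, 0.7, -1.2]
grip_width: 0.0218
grip_force: 50.0
```

>>> {"fn": "carry_out", "kwargs": {"motion": "0.0003 -0.018 0 0 0 -7.04 255;0.0003 -0.018 0 0 0 -7.04 255;0.0003 -0.018 0 0 0 -7.04 255;0.0003 -0.018 0 0 0 -7.04 255;0.0003 -0.018 0 0 0 -7.04 255;0.0003 -0.018 0 0 0 -7.04 255;0.0003 -0.018 0 0 0 -7.04 255;0.0003 -0.018 0 0 0 -7.04 255;0.0003 -0.018 0 0 0 -7.04 255;0.0003 -0.018 0 0 0 -7.04 255;0.0003 -0.018 0 0 0 -7.04 255;0.0003 -0.018 0 0 0 -7.04 255;0 0 0 0 0 0 255;0 0 0 0 0 0 255"}}

```text
time_s: 15.32
ee_pos: [0.4769, 0.0027, 0.1119]
eef_rot: [3.141, 0.0, 1.608]
force: [0.6, 0.4, -0.1]
grip_width: 0.0212
grip_force: 50.0
```

```bash
cat >> h.py <<'E'
def wchk(sg):
    s=ctrl.get_obs(); e=s["ee_pos"]; c=cam("wrist"); P=cloud(c); Z=P[...,2]; d=(P[...,1]-e[1])*sg
    m=(abs(P[...,0]-e[0])<.035)&(Z>e[2]-.02)&(Z<e[2]+.05)
    for y in (.03,.08,.12,.13,.14):
        q=P[m&(abs(d-y)<.004)]; print(y,len(q),np.round(np.median(q,0)-e,4) if len(q) else '')
E
python3 - <<'E'
from h import *
covfit(); covfit("side"); wchk(1)
E
```

```text
cover top rise mm: left 6.4 right 2.4  n 2007 tiltx 0.009
15.37 [0.4767 0.0032 0.1118] [180.   -0.   92.2] F [-0.8 -0.3 -2. ] q [ -4.   13.9 104.7   0.   61.3  -6.2] 0.02168047931710121
cover top rise mm: left 7.2 right 2.7  n 371 tiltx 0.007
15.42 [0.4766 0.0034 0.1118] [180.   -0.   92.2] F [ 0.   0.4 -1.6] q [ -4.   13.9 104.7   0.   61.3  -6.2] 0.021745969283508203
0.03 806 [-0.0001  0.03    0.0192]
0.08 1003 [-0.0023  0.08    0.008 ]
0.12 1026 [-0.0038  0.12   -0.0015]
0.13 1028 [-0.004  0.13  -0.004]
0.14 0
```

>>> {"fn": "carry_out", "kwargs": {"motion": "0 0 -0.03 0 0 0 255;0 0 -0.03 0 0 0 255;-0.0004 0.012 0 0 0 0 255;0 0 -0.003 0 0 0 255;0 0 -0.0023 0 0 0 255;0 0 0 0 0 0 255;-0.0003 0.008 0 0 0 0 255;-0.0003 0.008 0 0 0 0 255;-0.0003 0.008 0 0 0 0 255;-0.0003 0.008 0 0 0 0 255;-0.0001 0.004 0 0 0 0 255;-0.0001 0.004 0 0 0 0 255;-0.0001 0.004 0 0 0 0 255;-0.0001 0.004 0 0 0 0 255;-0.0001 0.004 0 0 0 0 255;0 0.003 0 0 0 0 255;0 0.003 0 0 0 0 255;0 0 0 0 0 0 255;0 0 0 0 0 0 255"}}

```text
time_s: 17.05
ee_pos: [0.474, 0.0728, 0.0462]
eef_rot: [-3.141, -0.0, 1.605]
force: [-0.9, 2.1, -4.1]
grip_width: 0.0216
grip_force: 50.0
```

Run:
```python
from h import *
covfit(); covfit("side")
```

```text
cover top rise mm: left 4.7 right 7.9  n 2049 tiltx 0.006
17.1 [0.4741 0.0728 0.0462] [-180.    -0.    91.9] F [ 0.6  1.2 -4.5] q [  4.3  20.1 107.    0.   52.9   2.4] 0.021428561009126747
cover top rise mm: left 5.1 right 8.4  n 115 tiltx 0.007
17.15 [0.4741 0.0727 0.0462] [-180.    -0.    91.9] F [ 0.4  2.1 -4.6] q [  4.3  20.1 107.    0.   52.9   2.4] 0.02159950141654927
```

>>> {"fn": "carry_out", "kwargs": {"motion": "0.0004 -0.012 0 0 0 0 255;0.0008 -0.025 0 0 0 0 255;0.001 -0.03 0 0 0 0 255;0 -0.01 0.02 0 0 0 255;0 0 0.03 0 0 0 255;0 0 0.015 0 0 0 255;-0.0002 0.018 0 0 0 6.98 255;-0.0002 0.018 0 0 0 6.98 255;-0.0002 0.018 0 0 0 6.98 255;-0.0002 0.018 0 0 0 6.98 255;-0.0002 0.018 0 0 0 6.98 255;-0.0002 0.018 0 0 0 6.98 255;-0.0002 0.018 0 0 0 6.98 255;-0.0002 0.018 0 0 0 6.98 255;-0.0002 0.018 0 0 0 6.98 255;-0.0002 0.018 0 0 0 6.98 255;-0.0002 0.018 0 0 0 6.98 255;-0.0002 0.018 0 0 0 6.98 255;-0.0002 0.018 0 0 0 6.98 255;0 0 0 0 0 0 255"}}

```text
time_s: 18.82
ee_pos: [0.4737, 0.2318, 0.1115]
eef_rot: [3.141, 0.001, -3.086]
force: [0.5, 0.4, -1.2]
grip_width: 0.0218
grip_force: 50.0
```

>>> {"fn": "carry_out", "kwargs": {"motion": "-0.0002 0.018 0 0 0 6.98 255;-0.0002 0.018 0 0 0 6.98 255;-0.0002 0.018 0 0 0 6.98 255;-0.0002 0.018 0 0 0 6.98 255;-0.0002 0.018 0 0 0 6.98 255;-0.0002 0.018 0 0 0 6.98 255;-0.0002 0.018 0 0 0 6.98 255;-0.0002 0.018 0 0 0 6.98 255;-0.0002 0.018 0 0 0 6.98 255;-0.0002 0.018 0 0 0 6.98 255;-0.0002 0.018 0 0 0 6.98 255;-0.0002 0.018 0 0 0 6.98 255;0 0 0 0 0 0 255;0 0 0 0 0 0 255"}}

```text
time_s: 19.98
ee_pos: [0.4714, 0.4452, 0.111]
eef_rot: [3.141, -0.0, -1.636]
force: [0.2, -0.1, -0.8]
grip_width: 0.0217
grip_force: 50.0
```

Run:
```python
from h import *
covfit("side"); wchk(-1)
```

```text
cover top rise mm: left 5.3 right 8.0  n 355 tiltx 0.010
20.03 [0.4715 0.4447 0.1111] [180.   -0.  -93.8] F [ 0.6 -0.9 -2. ] q [  40.1   34.4   75.3   -0.    70.3 -136.1] 0.021928570707417525
0.03 804 [-0.001  -0.03    0.0191]
0.08 1006 [-0.0044 -0.08    0.0081]
0.12 1028 [-0.0071 -0.12   -0.0014]
0.13 1024 [-0.0078 -0.13   -0.0038]
0.14 0
```

>>> {"fn": "carry_out", "kwargs": {"motion": "0 0 -0.03 0 0 0 255;0 0 -0.03 0 0 0 255;0.0003 -0.008 0 0 0 0 255;0.0003 -0.008 0 0 0 0 255;0 0 -0.0027 0 0 0 255;0 0 -0.002 0 0 0 255;0.0003 -0.009 0 0 0 0 255;0.0003 -0.009 0 0 0 0 255;0.0003 -0.009 0 0 0 0 255;0.0003 -0.009 0 0 0 0 255;0.0001 -0.004 0 0 0 0 255;0.0001 -0.004 0 0 0 0 255;0.0001 -0.004 0 0 0 0 255;0.0001 -0.004 0 0 0 0 255;0.0001 -0.004 0 0 0 0 255;0.0001 -0.004 0 0 0 0 255;0.0001 -0.004 0 0 0 0 255;0.0001 -0.004 0 0 0 0 255;0 -0.002 0 0 0 0 255;0 0 0 0 0 0 255"}}

```text
time_s: 21.75
ee_pos: [0.4741, 0.3589, 0.0467]
eef_rot: [-3.142, -0.0, -1.633]
force: [0.7, 0.3, -0.7]
grip_width: 0.0215
grip_force: 50.0
```

Run:
```python
from h import *
covfit("side"); covfit()
```

```text
cover top rise mm: left 14.0 right 5.7  n 405 tiltx 0.018
21.8 [0.4741 0.3592 0.0467] [-180.    -0.   -93.6] F [ 0.  -0.3 -1.8] q [  33.6   32.5   87.8   -0.    59.7 -142.8] 0.02164560561940354
cover top rise mm: left 13.6 right 4.8  n 896 tiltx 0.021
21.85 [0.4741 0.3593 0.0467] [-180.    -0.   -93.6] F [ 0.3 -0.8 -1.6] q [  33.6   32.6   87.8   -0.    59.7 -142.8] 0.021514360189689018
```

>>> {"fn": "carry_out", "kwargs": {"motion": "-0.0004 0.012 0 0 0 0 255;-0.0008 0.025 0 0 0 0 255;-0.001 0.03 0 0 0 0 255;0 0.02 0 0 0 0 255;0 0 0.02 0 0 0 255;0 0 0.03 0 0 0 255;0 0 0.015 0 0 0 255;0.0002 -0.018 0 0 0 -6.98 255;0.0002 -0.018 0 0 0 -6.98 255;0.0002 -0.018 0 0 0 -6.98 255;0.0002 -0.018 0 0 0 -6.98 255;0.0002 -0.018 0 0 0 -6.98 255;0.0002 -0.018 0 0 0 -6.98 255;0.0002 -0.018 0 0 0 -6.98 255;0.0002 -0.018 0 0 0 -6.98 255;0.0002 -0.018 0 0 0 -6.98 255;0.0002 -0.018 0 0 0 -6.98 255;0.0002 -0.018 0 0 0 -6.98 255;0.0002 -0.018 0 0 0 -6.98 255;0.0002 -0.018 0 0 0 -6.98 255"}}

```text
time_s: 23.52
ee_pos: [0.4746, 0.2125, 0.1118]
eef_rot: [3.142, 0.0, 3.061]
force: [0.4, -0.4, -2.1]
grip_width: 0.0216
grip_force: 50.0
```

>>> {"fn": "carry_out", "kwargs": {"motion": "0.0002 -0.018 0 0 0 -6.98 255;0.0002 -0.018 0 0 0 -6.98 255;0.0002 -0.018 0 0 0 -6.98 255;0.0002 -0.018 0 0 0 -6.98 255;0.0002 -0.018 0 0 0 -6.98 255;0.0002 -0.018 0 0 0 -6.98 255;0.0002 -0.018 0 0 0 -6.98 255;0.0002 -0.018 0 0 0 -6.98 255;0.0002 -0.018 0 0 0 -6.98 255;0.0002 -0.018 0 0 0 -6.98 255;0.0002 -0.018 0 0 0 -6.98 255;0.0002 -0.018 0 0 0 -6.98 255;0 0 0 0 0 0 255;0 0 0 0 0 0 255"}}

```text
time_s: 24.68
ee_pos: [0.4773, -0.0034, 0.1118]
eef_rot: [3.141, 0.0, 1.606]
force: [0.4, 1.1, -1.3]
grip_width: 0.0216
grip_force: 50.0
```

Run:
```python
from h import *
covfit(); covfit("side"); wchk(1)
```

```text
cover top rise mm: left 13.6 right 5.2  n 1972 tiltx 0.025
24.73 [ 0.4771 -0.0029  0.1118] [180.   -0.   92.1] F [-0.8 -0.4 -1.7] q [ -4.8  14.  104.6   0.   61.3  -6.9] 0.021707754138892275
cover top rise mm: left 14.0 right 5.8  n 394 tiltx 0.026
24.78 [ 0.4771 -0.0027  0.1117] [180.   -0.   92.1] F [-0.8  0.4 -1.3] q [ -4.7  14.  104.7   0.   61.3  -6.8] 0.021422336551011233
0.03 817 [-0.0001  0.03    0.0192]
0.08 1000 [-0.002  0.08   0.008]
0.12 1019 [-0.0037  0.12   -0.0016]
0.13 1017 [-0.0038  0.13   -0.0039]
0.14 0
```

>>> {"fn": "carry_out", "kwargs": {"motion": "0 0 -0.03 0 0 0 255;0 0 -0.03 0 0 0 255;-0.0006 0.018 0 0 0 0 255;0 0 -0.003 0 0 0 255;0 0 -0.0023 0 0 0 255;0 0 0 0 0 0 255;-0.0003 0.01 0 0 0 0 255;-0.0003 0.01 0 0 0 0 255;-0.0003 0.01 0 0 0 0 255;-0.0002 0.006 0 0 0 0 255;-0.0001 0.005 0 0 0 0 255;-0.0001 0.004 0 0 0 0 255;-0.0001 0.004 0 0 0 0 255;-0.0001 0.004 0 0 0 0 255;-0.0001 0.004 0 0 0 0 255;-0.0001 0.004 0 0 0 0 255;0 0.004 0 0 0 0 255;0 0.004 0 0 0 0 255;0 0.004 0 0 0 0 255;0 0 0 0 0 0 255"}}

```text
time_s: 26.5
ee_pos: [0.4745, 0.0882, 0.0464]
eef_rot: [3.142, -0.0, 1.605]
force: [0.5, 0.8, -1.0]
grip_width: 0.0218
grip_force: 50.0
```

Run:
```python
from h import *
covfit(); covfit("side")
```

```text
cover top rise mm: left 10.4 right 12.0  n 2052 tiltx 0.047
26.55 [0.4745 0.0879 0.0463] [-180.   -0.   92.] F [-0.4 -0.4 -2.3] q [  6.1  20.4 106.5   0.   53.    4.2] 0.021788354057134703
cover top rise mm: left 6.7 right 12.5  n 89 tiltx -0.038
26.6 [0.4745 0.0877 0.0464] [-180.   -0.   92.] F [-0.1 -0.2 -2.1] q [  6.1  20.4 106.5   0.   53.    4.2] 0.021700444811273797
```

>>> {"fn": "carry_out", "kwargs": {"motion": "0.0003 -0.01 0 0 0 0 255;0.0006 -0.02 0 0 0 0 255;0.0008 -0.025 0 0 0 0 255;0.0008 -0.025 0 0 0 0 255;0 -0.025 0 0 0 0 255;-0.02 -0.005 0 0 0 0 255;-0.035 0 0 0 0 0 255;-0.03 0 0 0 0 0 255;-0.005 0 0 0 0 -1.9 255;0 0 -0.02 0 0 0 255;0 0 -0.012 0 0 0 255;0 0 -0.006 0 0 0 255;0 0 -0.0027 0 0 0 255;0 0 0 0 0 0 255;0 0 0 0 0 0 255"}}

```text
time_s: 27.85
ee_pos: [0.3873, -0.0228, 0.006]
eef_rot: [3.141, 0.0, 1.571]
force: [-0.2, -0.2, -1.7]
grip_width: 0.0219
grip_force: 50.0
```

Run:
```python
from h import *
c,P=covfit(); covfit("side"); cv2.imwrite('pics/s3c.png',cv2.resize(c['pixels'][240:480,200:480,::-1],None,fx=2.5,fy=2.5))
Z=P[...,2]; m=(Z>.03)&(P[...,1]<-.08)&(P[...,1]>-.27)&(abs(P[...,0]-.45)<.15)&(Z<.1); m=comp(m,(412,222)) ; print("base_b",rect(P[m][:,:2]))
```

```text
cover top rise mm: left 10.7 right 10.9  n 2054 tiltx 0.045
27.9 [ 0.3873 -0.0228  0.006 ] [180.   0.  90.] F [ 0.3  0.2 -1.8] q [ -8.8  15.  121.8   0.   43.1  -8.8] 0.021748932497648466
cover top rise mm: left 11.2 right 11.4  n 352 tiltx 0.044
27.95 [ 0.3873 -0.0227  0.006 ] [180.   0.  90.] F [-0.   0.3 -0.4] q [ -8.8  15.  121.8   0.   43.1  -8.8] 0.02138113745628995Traceback (most recent call last):
  File "<stdin>", line 3, in <module>
  File "h.py", line 23, in comp
    return l==np.bincount(ids).argmax()
              ~~~~~~~~~~~~~~~~~~~~~~~^^
ValueError: attempt to get argmax of an empty sequence
```

View pics/s3c.png

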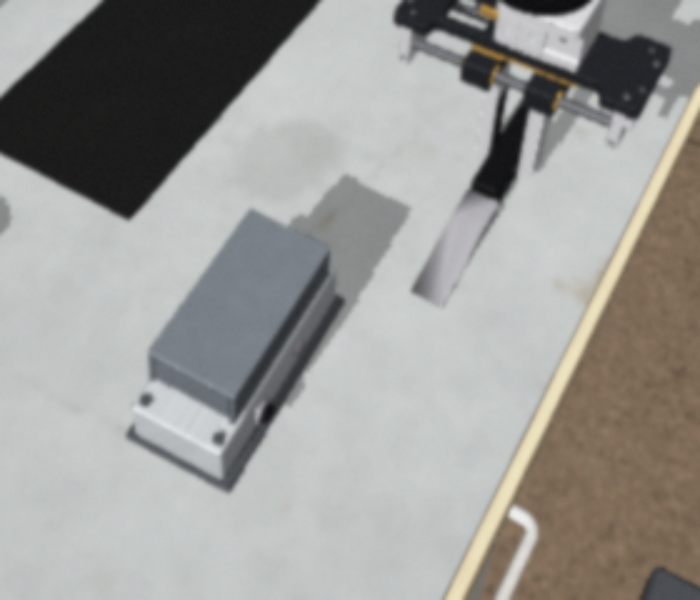

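The crop shows the cover lifted and loose on its catches, both ends about 11 mm up. The wedge lies on the bench in the grip with its tip at about (430,295). I'll set it down beside base_a, which keeps the middle of the bench free for turning the cover.

>>> {"fn": "carry_out", "kwargs": {"motion": "0 0 0.02 0 0 0 255;-0.005 0.035 0.01 0 0 0 255;-0.005 0.035 0 0 0 0 255;-0.005 0.035 0 0 0 0 255;-0.005 0.035 0 0 0 0 255;-0.005 0.035 0 0 0 0 255;0 0 0 0 0 0 255;0 0 -0.02 0 0 0 255;0 0 -0.008 0 0 0 255;0 0 -0.0028 0 0 0 255;0 0 0 0 0 0 255;0 0 0 0 0 0 100;0 0 0 0 0 0 40;0 0 0 0 0 0 0;0 0 0 0 0 0 0;0 0 0 0 0 0 0;0 0 0 0 0 0 0;0 0 0 0 0 0 0;0 0 0 0 0 0 0;0 0 0 0 0 0 0"}}

```text
time_s: 29.62
ee_pos: [0.362, 0.1525, 0.0048]
eef_rot: [-3.142, 0.0, 1.571]
force: [-0.5, -0.5, 0.1]
grip_width: 0.0782
grip_force: 0.0
```

Run:
```python
from h import *
s=ctrl.get_obs(); print(s["ee_pos"],s["grip_width"],s["force"])
P=cloud(np.load("scene0.npz")); Z=P[...,2]; m=(Z>.03)&(P[...,1]<-.05)&(P[...,1]>-.3)&(P[...,0]>.33)&(P[...,0]<.6)&(Z<.07)
p=P[m]; print("base_b",rect(p[:,:2]),len(p),p.min(0),p.max(0))
```

```text
[0.36201432 0.15247037 0.00482835] 0.07822096954275465 [-0.48464115 -0.4559205   0.06118129]
base_b (array([ 0.4604, -0.2386]), array([ 65.8, 142.3]), np.float32(-74.35)) 1301 [ 0.41294746 -0.29970047  0.0300924 ] [ 0.51025698 -0.16364128  0.06127025]
```

>>> {"fn": "carry_out", "kwargs": {"motion": "0 0 0.03 0 0 0 0;0 0 0.04 0 0 0 0;0 0 0.04 0 0 0 0;0 0 0.04 0 0 0 0;0.0212 0.0218 0.015 0 0 0.4 0;0.0212 0.0218 0 0 0 0.4 0;0.0212 0.0218 0 0 0 0.4 0;0.0212 0.0218 0 0 0 0.4 0;0.0212 0.0218 0 0 0 0.3 0;0 0 0 0 0 0 0;0 0 0 0 0 0 0"}}

```text
time_s: 30.53
ee_pos: [0.468, 0.2619, 0.1689]
eef_rot: [-3.14, 0.001, 1.605]
force: [0.7, -0.4, -0.2]
grip_width: 0.094
grip_force: 0.0
```

Run:
```python
from h import *
for n in("wrist","side"):
    c=cam(n); P=cloud(c); Z=P[...,2]
    m=(Z>.078)&(Z<.1)&(abs(P[...,0]-.469)<.06)&(abs(P[...,1]-.22)<.09)
    p=P[m]; print(n,rect(p[:,:2]),np.median(p[:,2]),len(p),p.min(0),p.max(0))
covfit("side")
```

```text
wrist (array([0.4655, 0.2208]), array([ 60.1, 121.2]), np.float32(-87.94)) 0.08350763183198448 11020 [0.43355153 0.15989132 0.07800472] [0.49711274 0.28212518 0.08686071]
side (array([0.4667, 0.2203]), array([ 62.5, 127.7]), np.float32(-87.6)) 0.08372908603138007 555 [0.43388521 0.15714519 0.07804553] [0.49877102 0.283709   0.08744524]
cover top rise mm: left 11.2 right 11.2  n 357 tiltx 0.038
30.68 [0.4675 0.2609 0.1699] [-180.     0.    91.9] F [-0.9  0.3 -0.1] q [25.2 17.2 92.1 -0.  70.8 23.3] 0.09378426870226893
```

>>> {"fn": "carry_out", "kwargs": {"motion": "-0.003 0 -0.035 0 0 0 0;0 0 -0.035 0 0 0 0;0 0 -0.03 0 0 0 0;0 0 -0.01 0 0 0 0;0 0 -0.006 0 0 0 0;0 0 0 0 0 0 0;0 0 0 0 0 0 255;0 0 0 0 0 0 255;0 0 0 0 0 0 255;0 0 0 0 0 0 255;0 0 0 0 0 0 255;0 0 0 0 0 0 255;0 0 0 0 0 0 255;0 0 0 0 0 0 255;0 0 0 0 0 0 255;0 0 0 0 0 0 255;0 0 0 0 0 0 255;0 0 0 0 0 0 255", "grip_force": 45}}

```text
time_s: 32.18
ee_pos: [0.4648, 0.2615, 0.0543]
eef_rot: [-3.141, -0.0, 1.605]
force: [-4.8, -1.3, 6.8]
grip_width: 0.0603
grip_force: 44.7
```

>>> {"fn": "carry_out", "kwargs": {"motion": "0 0 0.005 0 0 0 255;0 0 0.01 0 0 0 255;0 0 0.02 0 0 0 255;0 0 0.03 0 0 0 255;0 0 0.03 0 0 0 255;0 0 0.03 0 0 0 255;0 0 0.025 0 0 0 255;0 0 0 0 0 0 255;0 0 0 0 0 0 255"}}

```text
time_s: 32.93
ee_pos: [0.4653, 0.2616, 0.2053]
eef_rot: [3.139, -0.001, 1.605]
force: [-1.0, 0.6, -1.3]
grip_width: 0.0601
grip_force: 44.6
```

Run:
```python
from h import *
s=ctrl.get_obs(); e=s["ee_pos"]; print(e,s["grip_width"],s["grip_force"],s["force"])
c=cam("side"); P=cloud(c); Z=P[...,2]
m=(Z>.15)&(Z<.25)&(abs(P[...,0]-.465)<.028)&(P[...,1]>.155)&(P[...,1]<e[1]-.03)
for y in(.165,.18,.195,.21,.225):
    q=P[m&(abs(P[...,1]-y)<.004)]; print(y,len(q),np.round(np.percentile(q[:,2],[10,50,90]),4) if len(q) else '')
```

```text
[0.46534623 0.26160769 0.20534833] 0.06010179312992605 44.591918885707855 [-0.97981307  0.59699846 -1.28286278]
0.165 122 [0.2073 0.2216 0.2347]
0.18 28 [0.2333 0.2345 0.2358]
0.195 27 [0.2336 0.2351 0.2357]
0.21 21 [0.2337 0.2347 0.2361]
0.225 29 [0.2337 0.2349 0.2362]
```

>>> {"fn": "carry_out", "kwargs": {"motion": "-0.001 -0.02 0 0 0 6.78 255;-0.001 -0.02 0 0 0 6.78 255;-0.001 -0.02 0 0 0 6.78 255;-0.001 -0.02 0 0 0 6.78 255;-0.001 -0.02 0 0 0 6.78 255;-0.001 -0.02 0 0 0 6.78 255;-0.001 -0.02 0 0 0 6.78 255;-0.001 -0.02 0 0 0 6.78 255;-0.001 -0.02 0 0 0 6.78 255;-0.001 -0.02 0 0 0 6.78 255;-0.001 -0.02 0 0 0 6.78 255;-0.001 -0.02 0 0 0 6.78 255;-0.001 -0.02 0 0 0 6.78 255;0 0 0 0 0 0 255;0 0 0 0 0 0 255"}}

```text
time_s: 34.23
ee_pos: [0.4515, 0.001, 0.2028]
eef_rot: [3.141, -0.002, 3.139]
force: [0.2, 0.7, -1.4]
grip_width: 0.0601
grip_force: 44.6
```

>>> {"fn": "carry_out", "kwargs": {"motion": "-0.001 0 0 0 6.92 0 255;-0.001 0 0 0 6.92 0 255;-0.001 0 0 0 6.92 0 255;-0.001 0 0 0 6.92 0 255;-0.001 0 0 0 6.92 0 255;-0.001 0 0 0 6.92 0 255;-0.001 0 0 0 6.92 0 255;-0.001 0 0 0 6.92 0 255;-0.001 0 0 0 6.92 0 255;-0.001 0 0 0 6.92 0 255;-0.001 0 0 0 6.92 0 255;-0.001 0 0 0 6.92 0 255;-0.001 0 0 0 6.92 0 255;0 0 0 0 0 0 255;0 0 0 0 0 0 255;0 0 0 0 0 0 255"}}

```text
time_s: 35.57
ee_pos: [0.4392, 0.0019, 0.2041]
eef_rot: [-3.066, -1.565, 3.067]
force: [-1.0, 0.0, -1.1]
grip_width: 0.0602
grip_force: 44.6
```

Run:
```python
from h import *
from scipy.spatial.transform import Rotation as R
s=ctrl.get_obs(); e=s["ee_pos"]; print(e,s["grip_width"],s["force"],np.degrees(s["qpos"]))
print(R.from_euler('xyz',s["eef_rot"]).as_matrix().round(3))
c=cam("side"); save(c,"d1.png")
```

```text
[0.43923108 0.0018816  0.20407724] 0.06017117472967776 [-0.98667988  0.00888055 -1.13241236] [ -2.78260336  54.31265272  66.28353717  -5.50691934 148.94580793
 -94.71258911]
[[-0.006 -0.001 -1.   ]
 [ 0.     1.    -0.001]
 [ 1.    -0.    -0.006]]
```

View pics/d1.png

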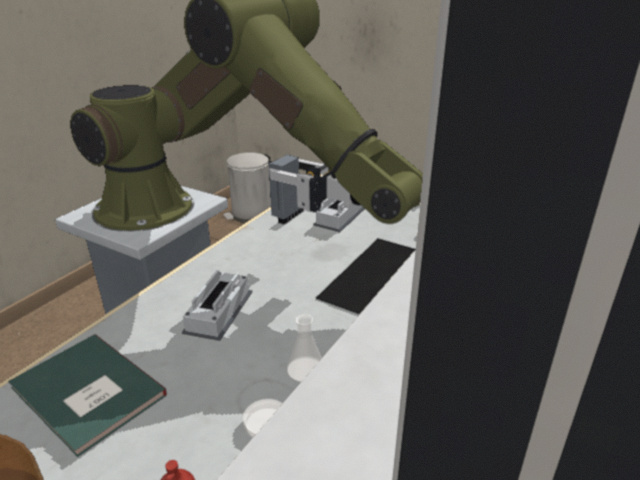

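The side view shows the cover hanging end-down in the horizontal gripper at (285,190). The wrist joint is well above the bench and the area is clear.

>>> {"fn": "carry_out", "kwargs": {"motion": "0 0 -0.02 0 0 0 255;0 0 -0.03 0 0 0 255;0 0 -0.03 0 0 0 255;0 0 -0.01 0 0 0 255;0 0 -0.006 0 0 0 255;0 0 -0.003 0 0 0 255;0 0 0 0 0 0 255;0 0 0 0 0 0 255"}}

```text
time_s: 36.28
ee_pos: [0.4395, 0.0015, 0.1061]
eef_rot: [2.842, -1.567, -2.842]
force: [0.1, 1.0, -1.8]
grip_width: 0.0603
grip_force: 44.6
```

Run:
```python
from h import *
s=ctrl.get_obs(); e=s["ee_pos"]; print(e,s["grip_width"],s["force"],np.degrees(s["qpos"]))
for n in("side","scene"):
    c=cam(n); P=cloud(c); Z=P[...,2]
    m=(Z>-.02)&(Z<.14)&(abs(P[...,0]-e[0]-.013)<.03)&(abs(P[...,1]-e[1])<.045)&(c["pixels"].max(-1)<150)
    p=P[m]; print(n,len(p)); 
    for z in (.0,.006,.012,.02,.04,.06): 
        q=p[abs(p[:,2]-z)<.003]; print(z,len(q), np.round(np.r_[q.min(0)[:2],q.max(0)[:2]],3) if len(q) else '')
```

```text
[0.43950386 0.00147091 0.10612464] 0.060267970040342386 [ 0.11133434  0.95149471 -1.84383939] [ -2.83423824  63.30171234  64.18061627  -4.63706827 142.23639661
 -93.73692032]
side 1379
0.0 84 [ 0.423 -0.043  0.467  0.023]
0.006 37 [ 0.437 -0.031  0.471  0.021]
0.012 54 [ 0.438 -0.031  0.473  0.019]
0.02 54 [ 0.437 -0.032  0.473  0.02 ]
0.04 62 [ 0.435 -0.032  0.472  0.02 ]
0.06 55 [ 0.436 -0.033  0.472  0.015]
scene 896
0.0 19 [ 0.437 -0.042  0.444  0.02 ]
0.006 70 [ 0.435 -0.027  0.47   0.028]
0.012 86 [ 0.435 -0.026  0.469  0.034]
0.02 62 [ 0.435 -0.026  0.469  0.033]
0.04 69 [ 0.435 -0.026  0.469  0.034]
0.06 59 [ 0.438 -0.026  0.469  0.034]
```

>>> {"fn": "carry_out", "kwargs": {"motion": "0 0 -0.002 0 0 0 255;0 0 -0.001 0 0 0 255;0 0 -0.001 0 0 0 255;0 0 -0.001 0 0 0 255;0 0 0 0 0 0 255"}}

```text
time_s: 36.8
ee_pos: [0.4392, 0.0014, 0.1007]
eef_rot: [1.029, -1.569, -1.029]
force: [-0.4, -0.3, 6.4]
grip_width: 0.0603
grip_force: 44.6
```

>>> {"fn": "carry_out", "kwargs": {"motion": "0 0 0 0 0 0 200;0 0 0 0 0 0 150;0 0 0 0 0 0 100;0 0 0 0 0 0 50;0 0 0 0 0 0 0;0 0 0 0 0 0 0;0 0 0 0 0 0 0;0 0 0 0 0 0 0;0 0 0 0 0 0 0;0 0 0 0 0 0 0;0.01 0 0 0 0 0 0;0.015 0 0.005 0 0 0 0;0.01 0 0.03 0 0 0 0;0 0 0.04 0 0 0 0;0 0 0.04 0 0 0 0;0 0 0.03 0 0 0 0;0 0 0 0 0 0 0"}}

```text
time_s: 38.22
ee_pos: [0.4746, 0.0015, 0.2504]
eef_rot: [3.063, -1.561, -3.063]
force: [-0.1, -0.3, 1.0]
grip_width: 0.094
grip_force: 0.0
```

```bash
cat >> h.py <<'E'
def stand(xc,yc):
    s=ctrl.get_obs(); print(np.round(s["time_s"],1),s["ee_pos"],s["grip_width"],np.degrees(s["qpos"]).round(1))
    for n in("side","scene"):
        c=cam(n); P=cloud(c); Z=P[...,2]
        m=(Z>.004)&(Z<.15)&(abs(P[...,0]-xc)<.05)&(abs(P[...,1]-yc)<.05)
        p=P[m]; print(n,len(p),rect(p[:,:2]))
        for z in (.02,.06,.10,.12):
            q=p[abs(p[:,2]-z)<.004]; print(z,len(q), np.round(np.r_[q.min(0)[:2],q.max(0)[:2]],3) if len(q) else '')
E
python3 -c "
from h import *
stand(.453,.002)"
```

```text
38.2 [0.47463745 0.00150074 0.25037181] 0.09402512224829863 [ -2.7  55.1  57.8  -6.8 156.5 -96.3]
side 1472 (array([ 4.541e-01, -3.000e-04]), array([39.3, 65.6]), np.float32(85.04))
0.02 85 [ 0.435 -0.033  0.472  0.029]
0.06 90 [ 0.435 -0.032  0.473  0.026]
0.1 101 [ 0.435 -0.034  0.472  0.03 ]
0.12 207 [ 0.437 -0.031  0.473  0.033]
scene 1637 (array([0.4529, 0.0029]), array([35.3, 62.8]), np.float32(87.55))
0.02 86 [ 0.435 -0.028  0.469  0.034]
0.06 90 [ 0.435 -0.026  0.469  0.034]
0.1 76 [ 0.434 -0.025  0.469  0.034]
0.12 438 [ 0.435 -0.027  0.471  0.033]
```

>>> {"fn": "carry_out", "kwargs": {"motion": "-0.0012 0 0 0 -6.77 0 0;-0.0012 0 0 0 -6.77 0 0;-0.0012 0 0 0 -6.77 0 0;-0.0012 0 0 0 -6.77 0 0;-0.0012 0 0 0 -6.77 0 0;-0.0012 0 0 0 -6.77 0 0;-0.0012 0 0 0 -6.77 0 0;-0.0012 0 0 0 -6.77 0 0;-0.0012 0 0 0 -6.77 0 0;-0.0012 0 0 0 -6.77 0 0;-0.0012 0 0 0 -6.77 0 0;-0.0012 0 0 0 -6.77 0 0;-0.0012 0 0 0 -6.77 0 0;-0.0012 0 0 0 -6.77 0 0;-0.0012 0 0 0 -6.77 0 0;-0.0012 0 0 0 -6.77 0 0;-0.0012 0 0 0 -6.77 0 0;0 0 0 0 0 0 0;0 0 0 0 0 0 0;0 0 0 0 0 0 0"}}

```text
time_s: 39.98
ee_pos: [0.4539, 0.0014, 0.2446]
eef_rot: [-3.141, 0.436, -3.14]
force: [-1.3, 0.1, 0.1]
grip_width: 0.0939
grip_force: 0.0
```

Run:
```python
from h import *
from scipy.spatial.transform import Rotation as R
stand(.453,.002)
s=ctrl.get_obs();print(R.from_euler('xyz',s["eef_rot"]).as_matrix().round(3))
```

```text
40.0 [0.45392668 0.00140483 0.24461215] 0.09386409603237839 [ -6.  -11.9 115.6   3.2  51.4 -97.5]
side 1480 (array([ 0.4537, -0.0006]), array([38.6, 66.8]), np.float32(87.11))
0.02 91 [ 0.434 -0.032  0.473  0.029]
0.06 94 [ 0.436 -0.034  0.472  0.027]
0.1 101 [ 0.434 -0.032  0.474  0.027]
0.12 206 [ 0.436 -0.032  0.473  0.031]
scene 1640 (array([0.4526, 0.0032]), array([35.1, 63. ]), np.float32(88.05))
0.02 85 [ 0.434 -0.026  0.469  0.034]
0.06 89 [ 0.435 -0.026  0.469  0.035]
0.1 80 [ 0.435 -0.027  0.469  0.033]
0.12 436 [ 0.435 -0.028  0.47   0.034]
[[-0.906 -0.001  0.423]
 [-0.001  1.     0.   ]
 [-0.423 -0.    -0.906]]
```

Reached the tilt. Next is the descent to z 0.0564 and the grip.

>>> {"fn": "carry_out", "kwargs": {"motion": "0 0 -0.03 0 0 0 0;0 0 -0.035 0 0 0 0;0 0 -0.035 0 0 0 0;0 0 -0.035 0 0 0 0;0 0 -0.03 0 0 0 0;0 0 -0.015 0 0 0 0;0 0 -0.008 0 0 0 0;0 0 0 0 0 0 0;0 0 0 0 0 0 255;0 0 0 0 0 0 255;0 0 0 0 0 0 255;0 0 0 0 0 0 255;0 0 0 0 0 0 255;0 0 0 0 0 0 255;0 0 0 0 0 0 255;0 0 0 0 0 0 255;0 0 0 0 0 0 255;0 0 0 0 0 0 255;0 0 0 0 0 0 255", "grip_force": 45}}

```text
time_s: 41.67
ee_pos: [0.4541, 0.0014, 0.0575]
eef_rot: [-3.141, 0.44, -3.14]
force: [-3.4, 0.3, 7.5]
grip_width: 0.0604
grip_force: 44.8
```

>>> {"fn": "carry_out", "kwargs": {"motion": "0 0 0.01 0 0 0 255;0 0 0.02 0 0 0 255;0 0 0.03 0 0 0 255;0 0 0.03 0 0 0 255;0 0 0 0 0 0 255;0 0 0 0 0 0 255"}}

```text
time_s: 42.17
ee_pos: [0.4541, 0.0014, 0.148]
eef_rot: [-3.141, 0.441, -3.14]
force: [0.2, 0.4, -1.4]
grip_width: 0.0602
grip_force: 44.7
```

Run:
```python
from h import *
s=ctrl.get_obs(); e=s["ee_pos"]; print(e,s["grip_width"],s["grip_force"])
for n in("side","scene"):
    c=cam(n); P=cloud(c); Z=P[...,2]
    m=(Z>.06)&(Z<.26)&(abs(P[...,0]-.453)<.05)&(abs(P[...,1]-.002)<.05); p=P[m]
    for z in (.09,.10,.11,.12,.14,.18):
        q=p[abs(p[:,2]-z)<.004]; print(n,z,len(q), np.round(np.r_[q.min(0)[:2],q.max(0)[:2]],3) if len(q) else '')
```

```text
[0.45405658 0.0014489  0.14798437] 0.06019747034434769 44.72581744194031
side 0.09 38 [ 0.437 -0.03   0.472  0.028]
side 0.1 91 [ 0.434 -0.033  0.472  0.027]
side 0.11 96 [ 0.435 -0.033  0.473  0.028]
side 0.12 102 [ 0.436 -0.033  0.473  0.031]
side 0.14 94 [ 0.433 -0.033  0.472  0.032]
side 0.18 137 [ 0.426 -0.044  0.472  0.03 ]
scene 0.09 148 [ 0.434 -0.026  0.469  0.033]
scene 0.1 95 [ 0.434 -0.027  0.469  0.034]
scene 0.11 93 [ 0.433 -0.026  0.47   0.035]
scene 0.12 75 [ 0.436 -0.025  0.47   0.034]
scene 0.14 45 [0.436 0.03  0.47  0.034]
scene 0.18 86 [0.427 0.029 0.47  0.046]
```

>>> {"fn": "carry_out", "kwargs": {"motion": "0.001 0 0 0 6.92 0 255;0.001 0 0 0 6.92 0 255;0.001 0 0 0 6.92 0 255;0.001 0 0 0 6.92 0 255;0.001 0 0 0 6.92 0 255;0.001 0 0 0 6.92 0 255;0.001 0 0 0 6.92 0 255;0.001 0 0 0 6.92 0 255;0.001 0 0 0 6.92 0 255;0.001 0 0 0 6.92 0 255;0.001 0 0 0 6.92 0 255;0.001 0 0 0 6.92 0 255;0.001 0 0 0 6.96 0 255;0 0 0 0 0 0 255;0 0 0 0 0 0 255;0 0 0 0 0 0 255"}}

```text
time_s: 43.6
ee_pos: [0.4666, 0.0015, 0.1465]
eef_rot: [3.138, -1.128, -3.138]
force: [-0.3, 0.2, -1.2]
grip_width: 0.0603
grip_force: 44.7
```

```bash
cat >> h.py <<'E'
def held():
    from scipy.spatial.transform import Rotation as R
    s=ctrl.get_obs(); e=s["ee_pos"]; print(e,s["grip_width"],s["grip_force"],s["force"]); print(R.from_euler('xyz',s["eef_rot"]).as_matrix()[:,2].round(3))
    for n in("side","scene"):
        c=cam(n); P=cloud(c); Z=P[...,2]
        m=(Z>e[2]-.05)&(Z<e[2]+.05)&(abs(P[...,0]-e[0])<.08)&(abs(P[...,1]-e[1])<.045); p=P[m]; print(n)
        for x in np.arange(-.06,.07,.02):
            q=p[abs(p[:,0]-e[0]-x)<.004]; print(round(x,2),len(q),np.round(np.percentile(q[:,2],[0,5,50,95])-e[2],4) if len(q) else '')
    return c
E
python3 - <<'E'
from h import *
held()
E
```

```text
[0.46660301 0.00148586 0.1465274 ] 0.0602534271103275 44.71148908138275 [-0.28246385  0.17378834 -1.2373529 ]
[-0.904 -0.    -0.428]
side
-0.06 10 [-0.0092 -0.0083  0.011   0.0164]
-0.04 83 [-0.0142 -0.0098  0.0046  0.0178]
-0.02 88 [-0.0147 -0.0106  0.0038  0.0176]
0.0 60 [-0.0153 -0.0108  0.0082  0.0184]
0.02 46 [-0.0146 -0.012   0.0063  0.0202]
0.04 64 [-0.0139 -0.0117  0.0094  0.0294]
0.06 50 [-0.0142 -0.0129  0.0016  0.03  ]
scene
-0.06 155 [-0.0151 -0.0133  0.001   0.0135]
-0.04 182 [-0.0163 -0.0131 -0.0022  0.0177]
-0.02 180 [-0.0161 -0.0127 -0.0031  0.0184]
0.0 195 [-0.0163 -0.0125 -0.0001  0.0177]
0.02 193 [-0.0131 -0.0116  0.0095  0.0207]
0.04 227 [-0.0158 -0.0123  0.0142  0.0308]
0.06 286 [-0.0153 -0.0103  0.0142  0.0398]
```

>>> {"fn": "carry_out", "kwargs": {"motion": "0 0 -0.02 0 0 0 255;0 0 -0.03 0 0 0 255;0 0 -0.035 0 0 0 255;0 0 -0.025 0 0 0 255;0 0 -0.012 0 0 0 255;0 0 -0.004 0 0 0 255;0 0 -0.002 0 0 0 255;0 0 -0.001 0 0 0 255;0 0 0 0 0 0 255;0 0 0 0 0 0 255"}}

```text
time_s: 44.53
ee_pos: [0.4672, 0.0014, 0.019]
eef_rot: [3.139, -1.13, -3.139]
force: [-0.2, -0.0, -0.5]
grip_width: 0.0605
grip_force: 44.7
```

>>> {"fn": "carry_out", "kwargs": {"motion": "0 0 -0.0015 0 0 0 255;0 0 -0.001 0 0 0 255;0 0 -0.0005 0 0 0 255;0 0 0 0 0 0 255;0 0 0 0 0 0 255"}}

```text
time_s: 44.95
ee_pos: [0.4671, 0.0014, 0.0168]
eef_rot: [3.138, -1.132, -3.138]
force: [0.2, -1.6, 12.5]
grip_width: 0.0602
grip_force: 44.7
```

>>> {"fn": "carry_out", "kwargs": {"motion": "0 0 0.0005 0 0 0 200;0 0 0 0 0 0 150;0 0 0 0 0 0 100;0 0 0 0 0 0 50;0 0 0 0 0 0 0;0 0 0 0 0 0 0;0 0 0 0 0 0 0;0 0 0 0 0 0 0;0 0 0 0 0 0 0;0 0 0 0 0 0 0;0.005 0 0.01 0 0 0 0;0.01 0 0.02 0 0 0 0;0.01 0 0.04 0 0 0 0;0 0 0.04 0 0 0 0;0 0 0.04 0 0 0 0;0 0 0 0 0 0 0"}}

```text
time_s: 46.28
ee_pos: [0.4936, 0.0014, 0.173]
eef_rot: [3.14, -1.121, -3.14]
force: [0.8, -0.9, 1.0]
grip_width: 0.0941
grip_force: 0.0
```

>>> {"fn": "carry_out", "kwargs": {"motion": "-0.0015 0 0 0 -6.5 0 0;-0.0015 0 0 0 -6.5 0 0;-0.0015 0 0 0 -6.5 0 0;-0.0015 0 0 0 -6.5 0 0;-0.0015 0 0 0 -6.5 0 0;-0.0015 0 0 0 -6.5 0 0;-0.0015 0 0 0 -6.5 0 0;-0.0015 0 0 0 -6.5 0 0;-0.0015 0 0 0 -6.5 0 0;-0.0015 0 0 0 -6.5 0 0;0 0 0 0 0 0 0;0 0 0 0 0 0 0"}}

```text
time_s: 47.28
ee_pos: [0.4763, 0.0014, 0.1667]
eef_rot: [-3.141, 0.003, -3.14]
force: [0.7, 0.7, 1.0]
grip_width: 0.094
grip_force: 0.0
```

Run:
```python
from h import *
s=ctrl.get_obs(); print(s["time_s"],s["ee_pos"],np.degrees(s["eef_rot"]),np.degrees(s["qpos"]).round(1))
for n in("wrist","scene","side"):
    c=cam(n); P=cloud(c); Z=P[...,2]
    m=(Z>.025)&(Z<.06)&(abs(P[...,0]-.47)<.08)&(abs(P[...,1])<.06); p=P[m]
    print(n,rect(p[:,:2]),np.percentile(p[:,2],[5,50,95]),len(p))
    if n=="scene": save(c,"d2.png"); cv2.imwrite('pics/d2c.png',cv2.resize(c['pixels'][220:420,220:460,::-1],None,fx=3,fy=3))
```

```text
47.2833 [0.47630806 0.0014474  0.16666673] [-179.99099627    0.18250964 -179.92685662] [ -4.2   9.8 101.6   0.   68.3 -94.3]
wrist (array([4.701e-01, 2.000e-04]), array([ 60.1, 119.7]), np.float32(0.05)) [0.02640656 0.0320171  0.03379927] 1980
scene (array([0.4698, 0.0015]), array([ 63.6, 120.8]), np.float32(-0.12)) [0.02566277 0.03003707 0.0342407 ] 599
side (array([ 0.4714, -0.0021]), array([ 65.7, 122. ]), np.float32(0.62)) [0.02548887 0.02951398 0.03434589] 439
```

View pics/d2c.png

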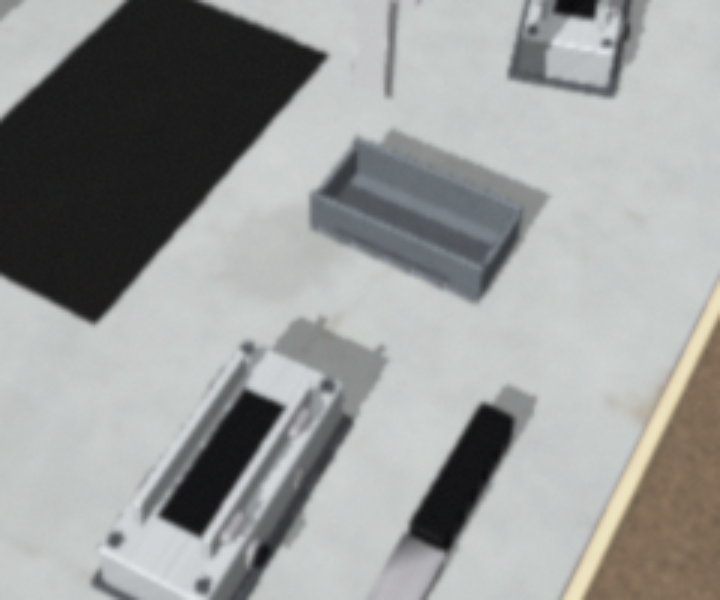

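The crop shows the cover upside down and open side up on the bench at (415,215). The wedge lies flat beside base_a, and the arm is clear of both.

>>> {"fn": "carry_out", "kwargs": {"motion": "-0.006 0 -0.035 0 0 0 0;0 0 -0.04 0 0 0 0;0 0 -0.04 0 0 0 0;0 0 -0.03 0 0 0 0;0 0 -0.01 0 0 0 0;0 0 -0.005 0 0 0 0;0 0 0 0 0 0 0;0 0 0 0 0 0 255;0 0 0 0 0 0 255;0 0 0 0 0 0 255;0 0 0 0 0 0 255;0 0 0 0 0 0 255;0 0 0 0 0 0 255;0 0 0 0 0 0 255;0 0 0 0 0 0 255;0 0 0 0 0 0 255;0 0 0 0 0 0 255;0 0 0 0 0 0 255", "grip_force": 40}}

```text
time_s: 48.93
ee_pos: [0.4709, 0.0014, 0.0058]
eef_rot: [-3.141, 0.003, -3.14]
force: [-1.5, 0.3, 6.1]
grip_width: 0.0598
grip_force: 40.0
```

>>> {"fn": "carry_out", "kwargs": {"motion": "0 0 0.01 0 0 0 255;0 0 0.03 0 0 0 255;0 0 0.03 0 0 0 255;0.016 0.0017 0 0 0 -6.92 255;0.016 0.0017 0 0 0 -6.92 255;0.016 0.0017 0 0 0 -6.92 255;0.016 0.0017 0 0 0 -6.92 255;0.016 0.0017 0 0 0 -6.92 255;0.016 0.0017 0 0 0 -6.92 255;0.016 0.0017 0 0 0 -6.92 255;0.016 0.0017 0 0 0 -6.92 255;0.016 0.0017 0 0 0 -6.92 255;0.016 0.0017 0 0 0 -6.92 255;0.016 0.0017 0 0 0 -6.92 255;0.016 0.0017 0 0 0 -6.92 255;0.016 0.0017 0 0 0 -6.92 255;0 0 0 0 0 0 255;0 0 0 0 0 0 255"}}

```text
time_s: 50.43
ee_pos: [0.6785, 0.0236, 0.0752]
eef_rot: [-3.141, 0.002, 1.575]
force: [0.5, 0.1, -1.5]
grip_width: 0.0597
grip_force: 40.0
```

Run:
```python
from h import *
s=ctrl.get_obs(); e=s["ee_pos"]; print(s["time_s"],e,np.degrees(s["eef_rot"]),np.degrees(s["qpos"]).round(1),s["grip_width"],s["grip_force"])
for n in("scene","side"):
    c=cam(n); P=cloud(c); Z=P[...,2]; m=(Z>.05)&(Z<.12)&(abs(P[...,0]-e[0])<.05)&(abs(P[...,1]-e[1])<.08); p=P[m]
    for y in(-.055,-.04,.04,.055):
        q=p[abs(p[:,1]-e[1]-y)<.005]; print(n,y,len(q),np.round(np.percentile(q[:,2],[1,5,95,99]),4) if len(q) else '')
```

```text
50.4333 [0.67846031 0.02363013 0.07518978] [-1.79953693e+02  1.29138323e-01  9.02297348e+01] [-1.  40.4 70.6 -0.1 69.1 -1.2] 0.05966349920344634 39.99999403953552
scene -0.055 48 [0.0692 0.0707 0.0963 0.0971]
scene -0.04 97 [0.0689 0.0708 0.0978 0.1011]
scene 0.04 118 [0.0703 0.0713 0.1027 0.1037]
scene 0.055 97 [0.0691 0.0724 0.1031 0.1044]
side -0.055 322 [0.0692 0.0707 0.0998 0.1032]
side -0.04 48 [0.0704 0.0725 0.1032 0.1046]
side 0.04 75 [0.0712 0.0713 0.1031 0.1045]
side 0.055 207 [0.0708 0.0719 0.1011 0.1031]
```

>>> {"fn": "carry_out", "kwargs": {"motion": "0 0 -0.02 0 0 0 255;0 0 -0.025 0 0 0 255;0 0 -0.012 0 0 0 255;0 0 -0.004 0 0 0 255;0 0 -0.002 0 0 0 255;0 0 -0.001 0 0 0 255;0 0 -0.0008 0 0 0 255;0 0 0 0 0 0 255"}}

```text
time_s: 51.2
ee_pos: [0.679, 0.0236, 0.0115]
eef_rot: [3.14, 0.002, 1.573]
force: [-0.3, 0.2, -1.2]
grip_width: 0.0593
grip_force: 40.0
```

>>> {"fn": "carry_out", "kwargs": {"motion": "0 0 -0.0008 0 0 0 255;0 0 -0.0008 0 0 0 255;0 0 0 0 0 0 255;0 0 0 0 0 0 255"}}

```text
time_s: 51.53
ee_pos: [0.679, 0.0236, 0.0099]
eef_rot: [3.141, 0.002, 1.573]
force: [-1.9, -0.5, 5.7]
grip_width: 0.0595
grip_force: 40.0
```

Light contact. Release and retreat.

>>> {"fn": "carry_out", "kwargs": {"motion": "0 0 0 0 0 0 200;0 0 0 0 0 0 150;0 0 0 0 0 0 100;0 0 0 0 0 0 50;0 0 0 0 0 0 0;0 0 0 0 0 0 0;0 0 0 0 0 0 0;0 0 0 0 0 0 0;0 0 0 0 0 0 0;0 0 0 0 0 0 0;0 0 0.02 0 0 0 0;0 0 0.04 0 0 0 0;0 0 0.04 0 0 0 0;-0.02 0 0.04 0 0 0 0;-0.03 0 0.04 0 0 0 0;-0.03 0 0.03 0 0 0 0;-0.03 0 0 0 0 0 0;-0.03 0 0 0 0 0 0;0 0 0 0 0 0 0;0 0 0 0 0 0 0"}}

```text
time_s: 53.2
ee_pos: [0.545, 0.0236, 0.2098]
eef_rot: [3.14, 0.002, 1.573]
force: [-0.3, 0.1, -0.1]
grip_width: 0.0941
grip_force: 0.0
```

Run:
```python
from h import *
c=cam("scene"); save(c,"end.png"); P=cloud(c); Z=P[...,2]
f=lambda m,n:print(n,rect(P[m][:,:2]),np.percentile(P[m][:,2],[5,50,95]).round(4),m.sum())
f((Z>.028)&(Z<.06)&(abs(P[...,0]-.68)<.07)&(abs(P[...,1]-.0236)<.09),"cover")
f((Z>.018)&(Z<.06)&(abs(P[...,0]-.362)<.04)&(abs(P[...,1]-.152)<.08),"wedge handle")
f((Z>.006)&(np.hypot(P[...,0]-.7056,P[...,1]-.3165)<.06),"beaker")
f((Z>.006)&(np.hypot(P[...,0]-.685,P[...,1]+.29)<.06),"flask")
print(ctrl.get_obs()["time_s"],ctrl.get_obs()["force"])
```

```text
cover (array([0.6785, 0.0248]), array([ 61.6, 124.8]), np.float32(89.83)) [0.0287 0.0334 0.0384] 520
wedge handle (array([0.3624, 0.1557]), array([22.8, 94.2]), np.float32(-89.77)) [0.0208 0.0245 0.0267] 712
beaker (array([0.706 , 0.3164]), array([52.6, 54.6]), np.float32(-26.07)) [0.0114 0.0438 0.0686] 1444
flask (array([ 0.6863, -0.2784]), array([34.2, 51.9]), np.float32(23.64)) [0.0088 0.0297 0.0835] 402
53.25 [0.23103065 0.28689165 0.83794848]
```

View pics/end.png

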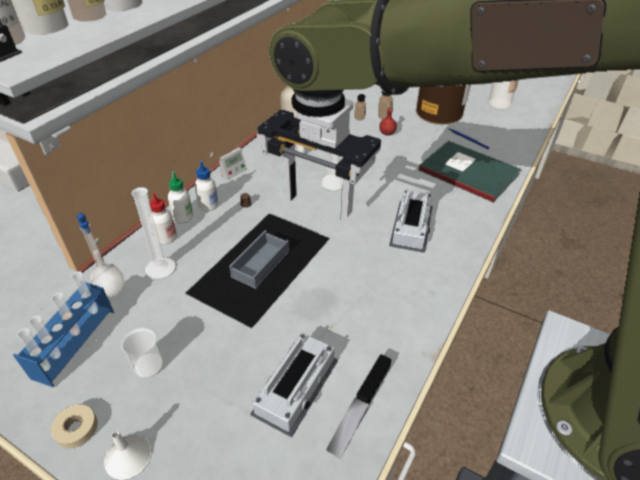

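The final view shows the cover open side up on the mat at (260,258) and the wedge flat on the bench at (362,402). The beaker (143,352) hasn't moved. The flask at (333,180) is partly hidden by the gripper but the arm never went near it.

```bash
python3 -c "
from station import ctrl
print(ctrl.hand_in())"
```

```text
the job is handed in; nothing more can be done
None
```

The job is handed in: base_a's cover lies open side up on the mat, the wedge lies flat on the bench and base_b was already open, but the 8 mm rule may be broken, because as the left end came free it sprang to about 13.5 mm while the right was still held at about 5 mm (measured difference 8.2–8.8 mm).

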